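# Seat the cheese mould in the press and bring the ram down

## Robot

A 6-joint arm with a two-finger parallel gripper is mounted at the origin on the work surface. World frame = base frame: x ahead of the robot, y to its left, z up, the work surface at z = 0. Lengths are in m, angles in rad, forces in N, time in s.
With the tool pointing down it reaches from about 0.375 to 0.9 m from the base axis. Payload 3.1 kg.
Tool frame: the origin (TCP) lies between the finger pads; the fingertips stand 22 mm ahead of it and the grasp point (between the pads) lies 3 mm ahead of it; z points along the fingers, y is the line along which they close (so a half turn about z gives the same grasp; the last joint's range is limited). The gripper opens to 87 mm and grips with 3 to 60 N. Pads are 19 mm wide; open, the fingers measure 117 mm over their backs; the gripper's body (75 mm by 190 mm) begins 51 mm behind the grasp point.
Start: joints at [-0.178, 0.527, 1.433, -0, 1.181, -0.178], TCP at [0.625, 0, 0.207] pointing down, gripper open.
Joint ranges: [-3.08, 3.08], [-0.75, 2.2], [0.22, 2.44], [-1.43, 4.57], [0, 2.65], [-2.85, 2.85]. Speed limits (rad/s): [2.79, 2.79, 3.14, 3.14, 3.14, 3.14].

## Interface

Orientations are given as a unit quaternion [x, y, z, w].
In Python, from rig import robot gives the robot as it stands.
- The arm moves only by the tool move_arm, never from a script. Its argument "series" is text: rows parted by semicolons, each of 6 numbers parted by spaces: the shift along the tool's x, y, z in mm, then the turn, a rotation vector about the tool's x, y, z in degrees. In form: dx dy dz ax ay az; .... A call has 1 to 8 rows; each row is the pose to reach, as a shift and turn from the pose commanded when the call began, along the tool's axes at that moment; what a row does not reach only later rows make up. A row lasts 1/12 s, in which the tool goes at most 41.7 mm and 7.16 degrees, less where a joint would pass 70% of its speed; a pose out of reach is approached as far as the arm can. A call with a gripper value outside its range is refused whole. "jaw" is the opening, from 0 (shut) to 1 (fully open), set as the call begins (left out, the last holds). The fingers move at their own pace and stop on an object; "newtons" is the grip in N (left out, the last holds). Time passes only in rows, so rows that repeat a pose let the fingers close. It gives the time, the measured TCP pose, the force, the opening and the grip force at its end, in the units of the state.
- robot.get_obs(): the state, without advancing time (a new reading comes with each control period).
- robot.camera(name): name is "scene" or "side" or "wrist"; returns a dict with "img" (400x640x3 uint8, red, green, blue), "mtx" (3x3 intrinsics, pixels), "distortion" ([k1, k2, p1, p2, k3] as OpenCV has them; the pictures are not rectified), "world_to_cam" (4x4, takes a point from world to camera coordinates). Camera axes: x right, y down, z forward; pixel columns grow to the right and rows downward; lengths in m; the calibration is good to about 2 mm. A picture is of the moment at which its call begins. There is no depth.
- robot.hand_in(): hands the job in; it is judged then, once.
Trained networks look in a picture, given as the dict that the camera call returned (one of the last four; its "shot" number tells which), for a name from the list of things; names that differ only in an ending like _2 or _b are one class to them, and where a whole thing is asked for, a point or a joint stands for the part that bears it (a point fixed in the world has none). Each returns a list of dicts, best first, with "p" (0 to 1); they miss things now and then, are a little off and sometimes report something else, mostly with a low value. They report only what shows in the picture. A call takes as long as a camera call. They do not tell look-alikes from the thing itself.
- robot.search_frame(picture, thing): "xyz" ([x, y, z] in m, in world coordinates, good to about 4 mm: the middle of the surface that is visible of it).
- robot.tip_of(picture, thing): "xyz" ([x, y, z] in m, in world coordinates, good to about 4 mm: a listed point, or the origin of a listed thing).
The state is a dict: "time": time; "q": joint angles; "joint_velocities": joint speeds; "joint_torque": joint torques, N m; "position": TCP position; "tool_rot": TCP orientation; "ft_force": force on the tool from outside, world axes, zero at the start; "moment": the same for the moment, N m; "grip_width": finger opening in m; "grip_force": force on a finger pad.
Only numpy, scipy, OpenCV 4.12 (cv2) and the standard library are available. Lean on these libraries where they do the work, as an engineer would, in place of code of your own. Each camera call takes 0.05 s, during which the arm holds its last target. There are 200 camera calls.

## Task

Slide the filled cheese mould across the wooden bed of the press until it drops fully home into the round seat under the ram, then push the ram down by its knob until its foot bears on the follower with a light first pressing of about 0.7 kg (7 N), and leave it standing so. Be gentle with the mould and do not over-press it or tip it over; leave the cheese, the empty mould and the brush beside the press where they are.

Things in the scene. Friction and masses are not known exactly. Their poses are not given: they have to be found in the camera images.
- press: Bench cheese press, fixed; its front looks to the robot's left. Origin: bench level under the seat's centre; z up, x from the open front apron to the back, y across. Wooden bed 30 mm thick, flat top, x -225 to +95 mm, y -135 to +135 mm, with a round seat sunk 7 mm deep, 115 mm across, about the origin (steel drip plate on its floor). Overhead frame: see crosshead.
- seat (a point): Centre of the seat's floor, 23 mm above the bench and 7 mm below the bed's top; axes as the press's.
- crosshead (a point): No room under it to lower the mould in from above. Middle of the top of the steel crosshead over the seat, 210 mm above the bench; crosshead 30 mm in x, 252 mm in y, 24 mm thick, on two steel columns 18 mm thick at y +-110 mm from the seat; a plastic gland about the rod rises 12 mm higher.
- mould: Filled cheese mould: white upright cylinder 112 mm across (116 at the collar near the top), 70 mm high, 0.45 to 0.75 kg, with a firm grey follower disc 100 mm across in its mouth that stands 4 to 16 mm above the rim, by how full it is (not measured). Origin: centre of underside. Starts on the apron 120 to 160 mm from the seat. Slides at 2 to 7 N; drops into the seat, whose far wall stops it.
- push_height (a point): On the mould's axis 15 mm above its underside: a good height to push with the fingertips. Lean the tool about 20 to 30 degrees, fingertips leading towards the press, so that the gripper's body clears the ram's foot when the mould reaches the seat.
- ram (a joint): How far the ram is pushed down, m (0 = fully up, at most 0.050); starts at 0 to 0.015. Upright rod 15 mm thick through the crosshead on the seat's axis. Friction holds it wherever it is left: about 4.5 N on the knob moves it down freely, all force beyond that goes into the foot. On release it holds a foot pressure of up to about 11 N.
- knob (a point): Centre of the flat top of the black round knob on the ram (46 mm in diameter, 22 mm high), 285 mm above the bench when the ram is fully up; press down here.
- foot: Steel foot of the ram, a disc 48 mm across and 12 mm thick, with a short stiff spring behind it that gives up to 4 mm. Origin: centre of its underside, 140 mm above the bench when the ram is fully up: 40 mm above the rim of a mould on the bed, 47 mm above that of one in the seat.
- tomme: Bystander: round brown cheese 148 mm in diameter, 46 mm high, on the bench left of the press. Origin: centre of its underside.
- empty_mould: Bystander: open white empty mould 114 mm in diameter, 75 mm high, on the bench right of the press. Origin: centre of its underside.
- rind_brush: Bystander: hand brush lying on the bench right of the press.
Things that resemble listed ones, but are neither listed nor needed, are in the scene too. Leave any blue or red look-alike of the mould alone.

How it is judged:
On the way, in this order (a step that is already met when the one before it is completed fails the run):
1. the mould has dropped into the seat while the ram is still up clear of it (horizontal distance between mould and seat below 0.004 m and z of mould in the frame of seat below 0.002 m and angle between mould's own z axis and vertical below 0.03 rad and value of joint ram below 0.028 m), for 0.2 s.
2. the foot bears on the follower with at least 4 N (contact force between foot and mould above 4 N), for 0.2 s.
At the end, for the whole second after the job is handed in: The mould stands flat on the seat's floor (underside within 2 mm of it, centred within 4 mm, tilt under 0.03 rad) at rest, and the ram's foot bears on its follower with 4 to 10.5 N with the robot away (horizontal distance between mould and seat below 0.004 m and z of mould in the frame of seat below 0.002 m and angle between mould's own z axis and vertical below 0.03 rad and contact force between foot and mould between 4 and 10.5 N and linear speed of mould below 0.01 m/s); the robot touches nothing.
It fails at once if the fingers push the mould with more than 20 N (contact force between the fingers and mould above 20 N).
It fails at once if the foot presses the mould with more than 16 N (contact force between foot and mould above 16 N).
It fails at once if the mould is tipped by more than 0.3 rad (angle between mould's own z axis and vertical above 0.3 rad).
It fails at once if a bystander is shifted by more than 15 mm (distance of any of tomme, empty_mould, rind_brush from where it was at the start of the episode above 0.015 m).
It also fails if it takes over 64 s, if anything falls off the work surface, if the arm or the gripper's body presses on something with over 40 N, if the wrist force passes 120 N, or if a joint passes its speed limit or range.

## Working session

There is one attempt and no reset: what is moved stays moved. The work goes in short steps, Python scripts to look and compute and a tool call to move; the robot and the scene stay as the last step left them, time stands still between calls to the robot, and variables do not carry over. Pictures are saved under pics/ and viewed, at most 10 in all, crops included, and the job is handed in when it is done.

Besides the shell and the picture viewer there is one more tool, called after "Emit:" as a command line: name --argument value ..., lists and objects as JSON in quotes. move_arm: Moves the arm, as the interface text tells. Its arguments: {"type":"object","properties":{"series":{"type":"string"},"jaw":{"type":"number"},"newtons":{"type":"number"}},"required":["series"]}

```bash
ls; mkdir -p pics
python3 - <<'E'
from rig import robot
import cv2
o=robot.get_obs(); print(o['time'],o['position'],o['tool_rot'],o['ft_force'])
ims=[]
for n in ['scene','side']:
    c=robot.camera(n); ims.append(c['img'])
    for t in ['mould','push_height','seat','crosshead','knob','foot','tomme','empty_mould','press']:
        try: print(n,t,[(d['p'],[round(v,3) for v in d['xyz']]) for d in robot.tip_of(c,t)[:3]])
        except Exception as e: print(t,e)
im=cv2.vconcat(ims); im=cv2.resize(im,(480*1,600))
cv2.imwrite('pics/a.png',cv2.cvtColor(ims[0],cv2.COLOR_RGB2BGR));cv2.imwrite('pics/b.png',cv2.cvtColor(ims[1],cv2.COLOR_RGB2BGR))
E
```

```text
pics
0.0 [6.24922915e-01 3.36536599e-05 2.06402450e-01] [ 7.07095492e-01  7.07118056e-01 -9.38740220e-05 -1.08907923e-04] [ 0.47681104 -0.00163654  0.39330593]
scene mould [(0.76, [0.386, 0.018, -0.005]), (0.72, [0.721, 0.21, -0.003]), (0.69, [0.748, -0.063, 0.029])]
scene push_height [(0.83, [0.723, 0.209, 0.017]), (0.8, [0.751, -0.068, 0.046]), (0.72, [0.387, -0.162, 0.013])]
scene seat [(0.93, [0.626, -0.109, 0.022]), (0.61, [0.627, -0.112, -0.001])]
scene crosshead [(0.65, [0.628, -0.111, 0.211])]
scene knob [(0.65, [0.626, -0.107, 0.273])]
scene foot [(0.65, [0.627, -0.109, 0.133])]
scene tomme [(0.68, [0.745, -0.063, 0.028]), (0.55, [0.605, 0.402, -0.001])]
scene empty_mould [(0.94, [0.648, -0.415, 0.001])]
scene press [(0.8, [0.628, -0.111, -0.002])]
side mould [(0.93, [0.745, -0.064, 0.032]), (0.74, [0.721, 0.213, 0.002]), (0.72, [0.384, 0.016, 0.0])]
side push_height [(0.92, [0.389, 0.015, 0.02]), (0.9, [0.384, -0.167, 0.017]), (0.85, [0.724, 0.206, 0.012])]
side seat [(0.56, [0.63, -0.112, 0.022])]
side crosshead [(0.93, [0.623, -0.11, 0.207])]
side knob [(0.59, [0.629, -0.106, 0.277])]
side foot [(0.66, [0.628, -0.11, 0.129])]
side tomme [(0.93, [0.608, 0.403, -0.001])]
side empty_mould [(0.7, [0.648, -0.415, -0.0]), (0.23, [0.379, -0.359, -0.002])]
side press []
```

View pics/a.png

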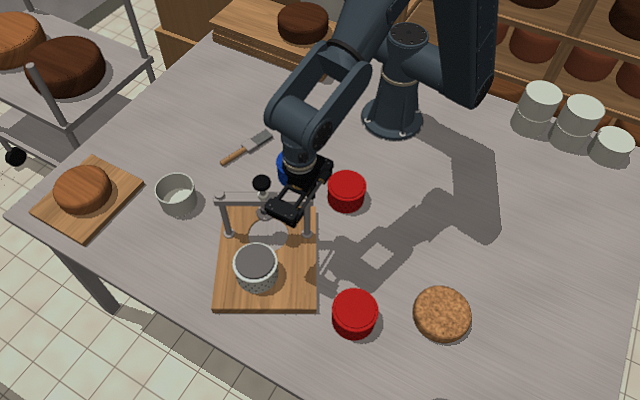

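View pics/b.png

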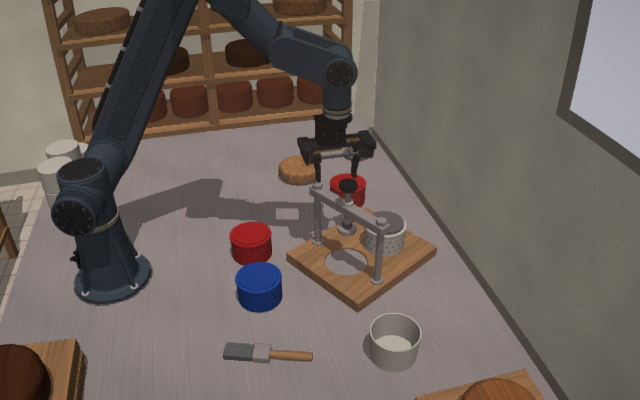

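The scene picture shows the mould on the apron at (255,267), the press beam at (265,200) and red and blue look-alikes nearby. Next I'll work out the press yaw from the bed corners.

```bash
cat > h.py <<'E'
import numpy as np, cv2
from rig import robot
def ray(c,uv,z):
    T=np.array(c['world_to_cam']);R=T[:3,:3];t=T[:3,3]
    p=cv2.undistortPoints(np.array([[uv]],float),np.array(c['mtx']),np.array(c['distortion']))[0,0]
    d=R.T@np.array([p[0],p[1],1]);o=-R.T@t
    return o+d*(z-o[2])/d[2]
def proj(c,P):
    T=np.array(c['world_to_cam'])
    return cv2.projectPoints(np.array(P,float).reshape(-1,3),cv2.Rodrigues(T[:3,:3])[0],T[:3,3],np.array(c['mtx']),np.array(c['distortion']))[0][:,0]
E
python3 - <<'E'
from h import *
c=robot.camera('scene');s=robot.camera('side')
for n,cc,L in [('scene',c,[(212,311),(318,312),(318,213)]),('side',s,[(287,257),(358,305),(437,250)])]:
    for uv in L: print(n,uv,ray(cc,uv,.03).round(4))
def crop(im,x,y,w,h,k): return cv2.resize(im[y:y+h,x:x+w],None,fx=k,fy=k,interpolation=cv2.INTER_CUBIC)
a=crop(c['img'],200,180,130,140,4);b=crop(s['img'],280,170,165,140,4)
cv2.imwrite('pics/c.png',cv2.cvtColor(a,cv2.COLOR_RGB2BGR));cv2.imwrite('pics/d.png',cv2.cvtColor(b,cv2.COLOR_RGB2BGR))
E
```

```text
scene (212, 311) [ 0.8933 -0.1085  0.03  ]
scene (318, 312) [0.7617 0.1273 0.03  ]
scene (318, 213) [ 0.4963 -0.0201  0.03  ]
side (287, 257) [ 0.4781 -0.0567  0.03  ]
side (358, 305) [ 0.6115 -0.2754  0.03  ]
side (437, 250) [ 0.8849 -0.1274  0.03  ]
```

View pics/c.png

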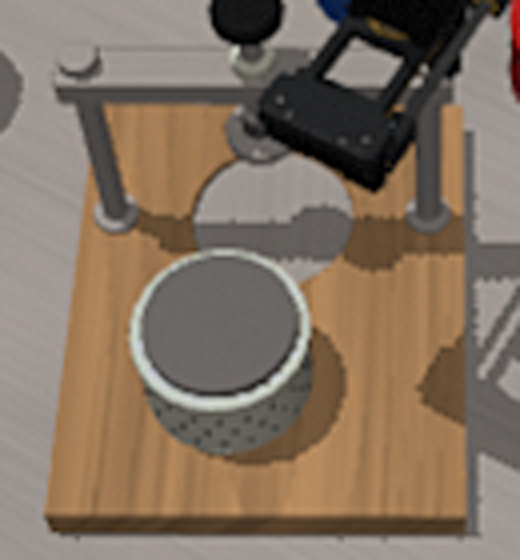

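View pics/d.png

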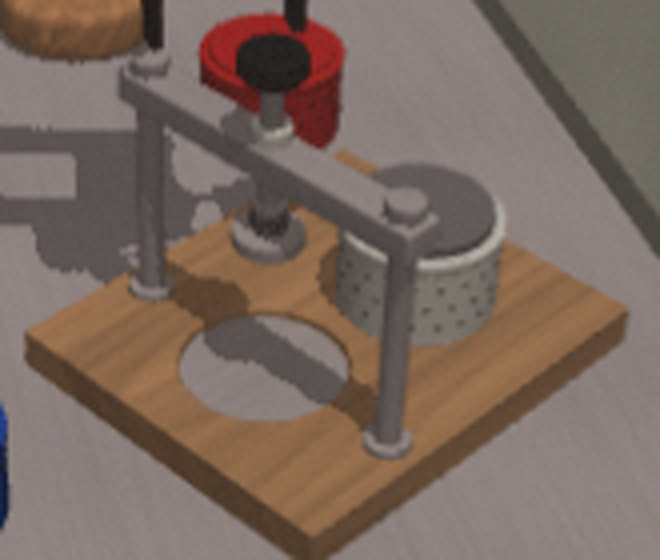

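The crops show the bed corners, the seat at side crop (265,367) and the mould offset slightly sideways. The press front faces about 29° from world +x, and the push line runs about 20°.

```bash
cat >> h.py <<'E'
from scipy.spatial.transform import Rotation as Ro
def pose(u_deg,lean):
    """tool y horizontal across push; z leaning lean deg, tips toward -u"""
    a=np.radians(u_deg);l=np.radians(lean);u=np.array([np.cos(a),np.sin(a),0])
    z=-u*np.sin(l)-np.array([0,0,np.cos(l)]); y=np.array([np.sin(a),-np.cos(a),0]); x=np.cross(y,z)
    return np.column_stack([x,y,z])
def rel(p,R,p0=None,R0=None):
    o=robot.get_obs()
    if p0 is None:p0=o['position']
    if R0 is None:R0=Ro.from_quat(o['tool_rot']).as_matrix()
    d=R0.T@(np.array(p)-p0)*1000; r=np.degrees(Ro.from_matrix(R0.T@R).as_rotvec())
    print('rel',d.round(1),r.round(2))
E
python3 - <<'E'
from h import *
R=pose(20,25)
rel([.72,.06,.30],pose(20,0)); rel([.833,-.033,.16],R)
s=robot.camera('side');c=robot.camera('scene')
# check: project seat rim
for cc in(c,s):
    for ctr,z,r in [((.627,-.109),.03,.0575),((.747,-.065),.10,.056),((.747,-.065),.03,.056)]:
        P=[[ctr[0]+r*np.cos(t),ctr[1]+r*np.sin(t),z] for t in np.linspace(0,6.28,200)]
        q=proj(cc,P); off=np.array([200,180]) if cc is c else np.array([280,170]); q=(q-off)*4
        print(q.min(0).round(),q.max(0).round())
E
```

```text
rel [ 60.   95.1 -93.6] [-1.e-02  1.e-02  7.e+01]
rel [-33.  208.1  46.4] [ 15.25 -21.79  68.83]
[191. 146.] [354. 285.]
[134. 249.] [310. 405.]
[147. 301.] [315. 452.]
[176. 309.] [348. 421.]
[334. 168.] [499. 266.]
[330. 248.] [490. 348.]
```

Emit:
move_arm --series "0 0 -40 0 0 0;0 0 -80 0 0 0;0 0 -110 0 0 0;0 0 -110 0 0 0" --jaw 0.63

```text
time: 1.53
position: [0.6288, -0.0004, 0.3242]
tool_rot: [0.707, 0.707, 0.004, 0.006]
ft_force: [1.1, 0.3, -1.8]
grip_width: 0.068
grip_force: 0.0
```

Emit:
move_arm --series "20 40 0 0 0 7;40 80 0 0 0 14;60 110 0 0 0 21;60 130 0 0 0 28;60 150 0 0 0 35;50 170 0 0 0 42;40 190 0 0 0 49;20 200 0 0 0 56"

```text
time: 2.2
position: [0.8259, 0.0223, 0.3127]
tool_rot: [0.957, 0.291, -0.001, -0.001]
ft_force: [-1.2, 0.1, -2.4]
grip_width: 0.0552
grip_force: 0.0
```

Run:
```python
from h import *
print(robot.get_obs()['position']); rel([.833,-.033,.25],pose(20,25)); rel([.833,-.033,.061],pose(20,25))
```

```text
[0.8259259  0.02230603 0.31272436]
rel [-24.8  50.1  62.6] [  2.85 -24.75  13.66]
rel [-24.5  50.7 251.6] [  2.85 -24.75  13.66]
```

Emit:
move_arm --series "-10 15 15 0.7 -6.2 3.4;-15 30 30 1.4 -12.4 6.8;-20 40 45 2.1 -18.6 10.2;-25 50 60 2.85 -24.75 13.7;-25 50 60 2.85 -24.75 13.7;-25 50 60 2.85 -24.75 13.7"

```text
time: 2.7
position: [0.8108, -0.0358, 0.2438]
tool_rot: [0.962, 0.172, -0.209, 0.039]
ft_force: [-0.2, -0.6, -1.6]
grip_width: 0.0548
grip_force: 0.0
```

Run:
```python
from h import *
o=robot.get_obs();print(o['position'],o['q']); rel([.833,-.033,.061],pose(20,25))
s=robot.camera('scene');cv2.imwrite('pics/e.png',cv2.cvtColor(s['img'],cv2.COLOR_RGB2BGR))
w=robot.camera('wrist');print(robot.tip_of(w,'mould'),robot.tip_of(w,'seat'))
```

```text
[ 0.81075872 -0.03578755  0.24377658] [-0.10675362  1.08941383  0.22294846 -0.23419371  2.20262818  1.00706275]
rel [ 95.7   4.6 157.2] [ 0.29 -0.48  0.22]
[{'xyz': [0.7204, 0.2117, 0.0024], 'p': 0.76}, {'xyz': [0.3895, 0.0171, -0.0028], 'p': 0.62}, {'xyz': [0.746, -0.0661, 0.0326], 'p': 0.61}, {'xyz': [0.3866, -0.1655, 0.0015], 'p': 0.57}] [{'xyz': [0.6253, -0.1106, 0.0224], 'p': 0.84}]
```

Emit:
move_arm --series "20 0 30 0 0 0;40 0 60 0 0 0;60 2 90 0 0 0;60 2 90 0 0 0;60 2 90 0 0 0"

```text
time: 3.32
position: [0.8291, -0.0319, 0.1439]
tool_rot: [0.963, 0.171, -0.205, 0.04]
ft_force: [-1.3, 0.1, -1.8]
grip_width: 0.0549
grip_force: 0.0
```

Run:
```python
from h import *
o=robot.get_obs();print(o['position'],o['q']); rel([.833,-.033,.061],pose(20,25))
```

```text
[ 0.82914145 -0.03188477  0.14392134] [-0.10028048  1.17472579  0.26973036 -0.21294848  2.06785969  1.05149221]
rel [36.9  1.8 74.3] [ 0.51 -0.84  0.08]
```

View pics/e.png

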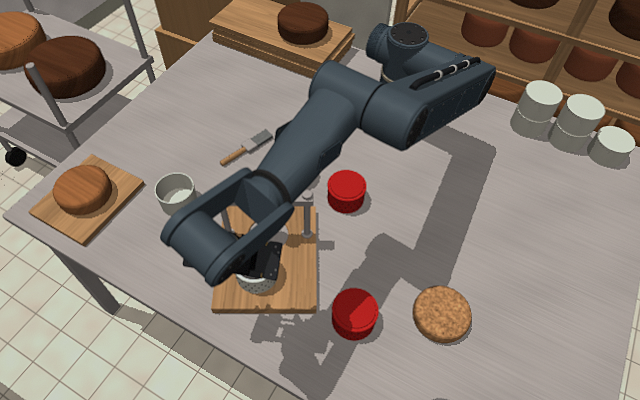

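Image: the forearm passes near or over the ram, so I'll fit the kinematics to check clearance before going on.

```bash
cat > k.py <<'E'
from h import *
from scipy.optimize import least_squares
D=[([-0.178,0.527,1.433,0,1.181,-0.178],[.62492,.00003,.2064]),([-0.10675362,1.08941383,0.22294846,-0.23419371,2.20262818,1.00706275],[.81076,-.03579,.24378]),([-0.10028048,1.17472579,0.26973036,-0.21294848,2.06785969,1.05149221],[.82914,-.03188,.14392])]
def fk(q,P):
    h,L1,d,L2,L3,e=P
    r=lambda a,x:Ro.from_euler(a,x).as_matrix()
    R=r('z',q[0])@r('y',q[1]); p=np.array([0,0,h]); sh=p
    p=p+R@[0,0,L1]; el=p; R=R@r('y',q[2]); p=p+R@[0,d,0]; el2=p
    R=R@r('z',q[3]); p=p+R@[0,0,L2]; wr=p; R=R@r('y',q[4]); p=p+R@[e,0,L3]; R=R@r('z',q[5])
    return p,R,el,el2,wr
def fit():
    f=lambda P:np.concatenate([fk(q,P)[0]-x for q,x in D]+[1e-4*(np.array(P)-[.3,.4,.1,.4,.25,0])])
    return least_squares(f,[.3,.4,.1,.4,.25,0])
E
python3 - <<'E'
from k import *
s=fit();print(s.x.round(4),np.abs(s.fun).max())
for q,x in D: p,R,a,b,w=fk(q,s.x);print(p.round(3),Ro.from_matrix(R).as_quat().round(3),a.round(3),b.round(3),w.round(3))
E
```

```text
[0.0748 0.7356 0.104  0.4081 0.3479 0.1291] 0.011219008482418968
[ 0.627 -0.007  0.208] [ 0.  1. -0.  0.] [ 0.364 -0.066  0.711] [0.383 0.037 0.711] [ 0.754 -0.03   0.556]
[ 0.8   -0.029  0.248] [ 0.559  0.802 -0.175 -0.12 ] [ 0.648 -0.069  0.415] [0.659 0.034 0.415] [ 1.052 -0.008  0.52 ]
[ 0.838 -0.032  0.138] [ 0.56   0.802 -0.174 -0.117] [ 0.675 -0.068  0.359] [0.686 0.035 0.359] [ 1.088 -0.005  0.41 ]
```

Run:
```python
from k import *
import itertools
r=lambda a,x:Ro.from_euler(a,x)
Q=[[.7071,.7071,0,0],[.962,.172,-.209,.039],[.963,.171,-.205,.04]]
for ax4 in 'xyz':
 for s4,s6,o6 in itertools.product([1,-1],[1,-1],[0,90,-90,180]):
  for s5 in 'xyz':
   e=[]
   for (q,x),t in zip(D,Q):
    R=r('z',q[0])*r('y',q[1]+q[2])*r(ax4,s4*q[3])*r(s5,q[4])*r('z',s6*q[5])*r('z',np.radians(o6))
    e.append(np.degrees((R.inv()*Ro.from_quat(t)).magnitude()))
   if max(e)<25: print(ax4,s4,s5,s6,o6,np.round(e,1))
# chain consistency
```

```text
x 1 y 1 90 [ 0.  19.  17.3]
x -1 y 1 90 [ 0.  19.  17.2]
y 1 y 1 90 [ 0.  19.  17.2]
y -1 y 1 90 [ 0.  19.  17.2]
z 1 y 1 90 [0.  0.  0.1]
```

Run:
```python
from k import *
s=robot.camera('side');cv2.imwrite('pics/f.png',cv2.cvtColor(s['img'],cv2.COLOR_RGB2BGR))
def fk2(q,P):
    h,a,L1,c,d,L2,L3,e,d5=P
    r=lambda a,x:Ro.from_euler(a,x).as_matrix()
    R=r('z',q[0]); p=np.array([0,0,h])+R@[a,d,0]; R=R@r('y',q[1]); p=p+R@[0,0,L1]; el=p
    R=R@r('y',q[2]); p=p+R@[c,0,0]; R=R@r('z',q[3]); p=p+R@[0,0,L2]; wr=p; R=R@r('y',q[4]); p=p+R@[e,d5,L3]
    return p,el,wr
for p0 in ([.3,0,.4,0,.11,.4,.25,0,0],[.2,0,.4,0,.11,.4,.2,0,0],[.3,0,.45,0,.11,.35,.3,0,0]):
  f=lambda P:np.concatenate([fk2(q,P)[0]-x for q,x in D]+[1e-3*(np.array(P)-p0)])
  S=least_squares(f,p0);print(S.x.round(3),np.abs(S.fun[:9]).max().round(4),[v.round(3) for v in fk2(D[2][0],S.x)])
```

```text
[ 0.272 -0.001  0.587  0.113  0.107  0.393  0.319  0.     0.004] 0.0 [array([ 0.829, -0.032,  0.144]), array([0.548, 0.052, 0.499]), array([0.951, 0.012, 0.436])]
[ 0.272 -0.001  0.587  0.113  0.107  0.393  0.319 -0.     0.004] 0.0 [array([ 0.829, -0.032,  0.144]), array([0.548, 0.052, 0.499]), array([0.95 , 0.012, 0.436])]
[ 0.272 -0.001  0.587  0.113  0.107  0.393  0.319  0.     0.004] 0.0 [array([ 0.829, -0.032,  0.144]), array([0.548, 0.052, 0.499]), array([0.951, 0.012, 0.436])]
```

View pics/f.png

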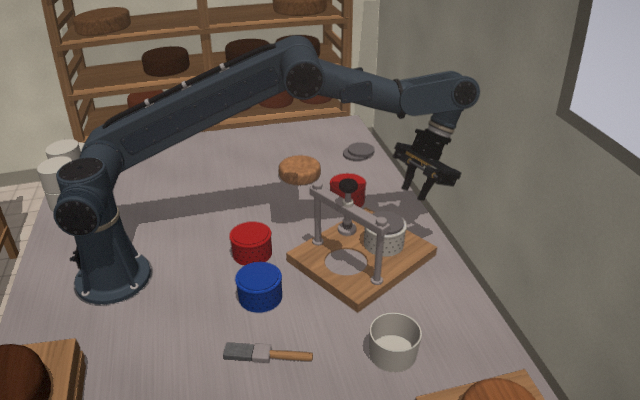

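The side picture shows the gripper beyond the mould (tips at about (405,185)), with the arm arching well over the ram. I'll run IK for the end of the push and check the forearm's height over the knob.

```bash
cat > k2.py <<'E'
from k import *
P=[.272,-.001,.587,.113,.107,.393,.319,0,.004]
def fk2(q,P=P):
    h,a,L1,c,d,L2,L3,e,d5=P
    r=lambda a,x:Ro.from_euler(a,x).as_matrix()
    R=r('z',q[0]); p=np.array([0,0,h])+R@[a,d,0]; R=R@r('y',q[1]); p=p+R@[0,0,L1]; el=p
    R=R@r('y',q[2]); p=p+R@[c,0,0];f0=p; R=R@r('z',q[3]); p=p+R@[0,0,L2]; wr=p; R=R@r('y',q[4]); p=p+R@[e,d5,L3]
    return p,R@r('z',q[5]+np.pi/2),el,f0,wr
lo=np.array([-3.08,-.75,.22,-1.43,0,-2.85]);hi=np.array([3.08,2.2,2.44,4.57,2.65,2.85])
def ik(p,R,q0):
    def f(q):
        a=fk2(q);return np.r_[a[0]-p,.2*Ro.from_matrix(a[1].T@R).as_rotvec()]
    s=least_squares(f,np.clip(q0,lo+.001,hi-.001),bounds=(lo,hi));return s.x,np.abs(s.fun).max()
E
python3 - <<'E'
from k2 import *
q=np.array(robot.get_obs()['q'])
u=np.array([np.cos(.349),np.sin(.349),0])
seat=np.array([.627,-.109,0])
for lean in (25,30):
  q=np.array(robot.get_obs()['q'])
  for s in (.22,.195,.15,.11,.067):
    q,e=ik(seat+u*s+[0,0,.061],pose(20,lean),q)
    p,R,el,f0,w=fk2(q); t=np.linspace(0,1,50)[:,None]; L=f0+(w-f0)*t; L=np.r_[L,w+(p-w)*t*.6]
    k=np.array([.627,-.109,.275]); print(lean,s,q.round(2),e.round(4),w.round(3),'f0',f0.round(3),'mind knob',np.linalg.norm(L-k,axis=1).min().round(3))
E
```

```text
25 0.22 [-0.1   1.26  0.28 -0.2   1.99  1.07] 0.0 [0.96  0.008 0.351] f0 [0.569 0.049 0.339] mind knob 0.165
25 0.195 [-0.11  1.19  0.44 -0.2   1.9   1.08] 0.0 [ 0.937 -0.     0.351] f0 [0.547 0.045 0.375] mind knob 0.171
25 0.15 [-0.14  1.1   0.66 -0.2   1.77  1.08] 0.0 [ 0.894 -0.015  0.351] f0 [0.512 0.037 0.425] mind knob 0.178
25 0.11 [-0.16  1.04  0.82 -0.21  1.67  1.08] 0.0 [ 0.857 -0.029  0.351] f0 [0.484 0.031 0.461] mind knob 0.176
25 0.067 [-0.18  0.98  0.97 -0.22  1.58  1.08] 0.0 [ 0.816 -0.044  0.351] f0 [0.457 0.023 0.495] mind knob 0.15
30 0.22 [-0.09  1.29  0.22 -0.24  2.06  1.06] 0.0065 [0.968 0.018 0.343] f0 [0.577 0.054 0.32 ] mind knob 0.165
30 0.195 [-0.1   1.27  0.29 -0.25  2.05  1.06] 0.0 [0.96  0.008 0.338] f0 [0.569 0.049 0.334] mind knob 0.162
30 0.15 [-0.12  1.16  0.55 -0.24  1.9   1.07] 0.0 [ 0.917 -0.007  0.338] f0 [0.531 0.041 0.393] mind knob 0.17
30 0.11 [-0.15  1.09  0.72 -0.25  1.79  1.08] 0.0 [ 0.88  -0.021  0.338] f0 [0.503 0.035 0.433] mind knob 0.172
30 0.067 [-0.17  1.03  0.89 -0.25  1.69  1.08] 0.0 [ 0.84  -0.035  0.338] f0 [0.475 0.027 0.47 ] mind knob 0.164
```

Emit:
move_arm --series "15 0 25 0 0 0;25 1 50 0.2 -0.4 0;37 2 74 0.5 -0.8 0;37 2 74 0.5 -0.8 0;37 2 74 0.5 -0.8 0;37 2 74 0.5 -0.8 0"

```text
time: 3.87
position: [0.8357, -0.0337, 0.0662]
tool_rot: [0.962, 0.17, -0.209, 0.039]
ft_force: [-0.5, -0.4, -1.6]
grip_width: 0.0547
grip_force: 0.0
```

Run:
```python
from h import *
o=robot.get_obs();print(o['position'],o['ft_force'],o['grip_width'])
s=robot.camera('side');w=robot.camera('wrist')
for n,c in(('s',s),('w',w)):
  for t in('mould','push_height','seat'): print(n,t,[(d['p'],np.round(d['xyz'],3)) for d in robot.tip_of(c,t)])
u=np.array([np.cos(.349),np.sin(.349),0])
rel([.627+u[0]*.19,-.109+u[1]*.19,.061],pose(20,25));rel([.627+u[0]*.067,-.109+u[1]*.067,.061],pose(20,25))
v=cv2.resize(s['img'][100:300,280:480],None,fx=2.5,fy=2.5);cv2.imwrite('pics/g.png',cv2.cvtColor(cv2.hconcat([v[:400,:],cv2.resize(w['img'],None,fx=.45,fy=1)[:400]]),cv2.COLOR_RGB2BGR))
```

```text
[ 0.83568148 -0.0337289   0.0662085 ] [-0.50568641 -0.4055041  -1.55212221] 0.054748360304708525
s mould [(0.88, array([0.718, 0.212, 0.   ])), (0.72, array([ 0.386, -0.16 ,  0.002])), (0.61, array([ 0.384,  0.017, -0.   ])), (0.59, array([ 0.746, -0.064,  0.028]))]
s push_height [(0.77, array([ 0.388, -0.165,  0.017])), (0.66, array([0.725, 0.209, 0.015])), (0.65, array([ 0.75 , -0.064,  0.044])), (0.62, array([0.393, 0.019, 0.015])), (0.59, array([ 0.647, -0.416, -0.002]))]
s seat [(0.72, array([ 0.629, -0.112,  0.02 ])), (0.64, array([ 0.625, -0.108,  0.207]))]
w mould [(0.6, array([ 0.721,  0.209, -0.001]))]
w push_height []
w seat []
rel [-27.    0.3  13.4] [ 0.05 -0.12  0.03]
rel [-138.6    0.2   65.2] [ 0.05 -0.12  0.03]
```

View pics/g.png

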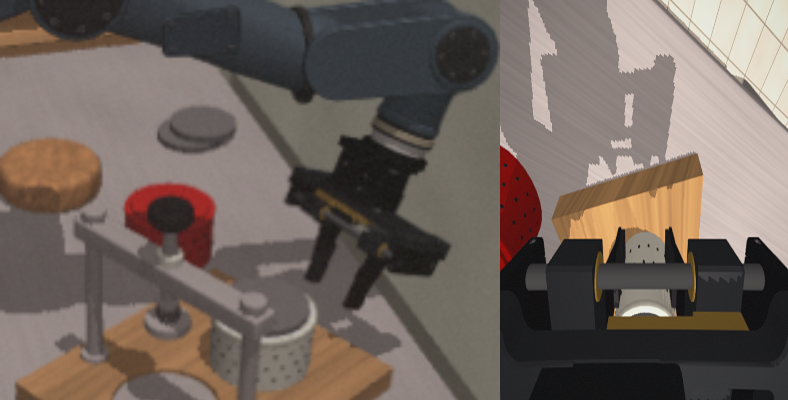

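Emit:
move_arm --series "-8 0 9 0 0 0;-16 0 11 0 0 0;-22 0 11.5 0 0 0;-25 0 12.6 0 0 0;-28 0 13.9 0 0 0;-31 0 15.3 0 0 0;-34 0 16.7 0 0 0;-37 0 18.1 0 0 0"

```text
time: 4.93
position: [0.7946, -0.0476, 0.0599]
tool_rot: [0.962, 0.17, -0.213, 0.038]
ft_force: [-0.7, -0.8, -1.5]
grip_width: 0.0549
grip_force: 0.2
```

Emit:
move_arm --series "-2.7 0 1.25 0 0 0;-5.4 0 2.5 0 0 0;-8.1 0 3.8 0 0 0;-10.8 0 5 0 0 0;-13.5 0 6.3 0 0 0;-16.2 0 7.5 0 0 0;-18.9 0 8.8 0 0 0;-21.6 0 10 0 0 0"

```text
time: 5.6
position: [0.7722, -0.0558, 0.0601]
tool_rot: [0.962, 0.17, -0.213, 0.038]
ft_force: [1.8, 1.6, -4.3]
grip_width: 0.0546
grip_force: 1.0
```

Run:
```python
from h import *
s=robot.camera('side');w=robot.camera('scene')
for n,c in(('s',s),('w',w)):
  for t in('mould','push_height','seat'): print(n,t,[(d['p'],np.round(d['xyz'],3)) for d in robot.tip_of(c,t) if abs(d['xyz'][0]-.7)<.1 and d['xyz'][1]<.1])
u=np.array([np.cos(.349),np.sin(.349),0])
rel([.627+u[0]*.067,-.109+u[1]*.067,.061],pose(20,25))
```

```text
s mould [(0.59, array([ 0.725, -0.07 ,  0.03 ]))]
s push_height []
s seat [(0.87, array([ 0.628, -0.111,  0.019])), (0.72, array([ 0.726, -0.069,  0.028]))]
w mould [(0.75, array([ 0.722, -0.071,  0.03 ]))]
w push_height []
w seat [(0.77, array([ 0.627, -0.108,  0.022])), (0.38, array([ 0.625, -0.112,  0.001]))]
rel [-79.7   0.2  36.3] [ 0.02 -0.    0.03]
```

Emit:
move_arm --series "-2.7 0 1.25 0 -0.5 0;-5.4 0 2.5 0 -1 0;-8.1 0 3.8 0 -1.5 0;-10.8 0 5 0 -2 0;-13.5 0 6.3 0 -2.5 0;-16.2 0 7.5 0 -3 0;-18.9 0 8.8 0 -3 0;-21.6 0 10 0 -3 0"

```text
time: 6.67
position: [0.75, -0.0639, 0.0602]
tool_rot: [0.956, 0.169, -0.238, 0.042]
ft_force: [2.9, 0.5, -3.0]
grip_width: 0.0545
grip_force: 1.2
```

Emit:
move_arm --series "-2.7 0 1.4 0 0 0;-5.3 0 2.8 0 0 0;-7.9 0 4.2 0 0 0;-10.6 0 5.6 0 0 0;-13.2 0 7 0 0 0;-15.9 0 8.4 0 0 0;-18.5 0 9.9 0 0 0;-21.2 0 11.3 0 0 0"

```text
time: 7.33
position: [0.7274, -0.0722, 0.0604]
tool_rot: [0.956, 0.169, -0.237, 0.042]
ft_force: [2.8, 1.9, -1.9]
grip_width: 0.0549
grip_force: 1.4
```

```bash
cat > look.py <<'E'
from h import *
o=robot.get_obs();print(o['position'],o['ft_force'],o['time'])
s=robot.camera('side');w=robot.camera('scene')
u=np.array([np.cos(.349),np.sin(.349)]);v=np.array([-u[1],u[0]])
S=np.array([.627,-.109])
for n,c in(('s',s),('w',w)):
  for t in('mould','push_height','seat','foot','knob'): print(n,t,[(d['p'],np.round(d['xyz'],3),((np.array(d['xyz'][:2])-S)@u).round(4),((np.array(d['xyz'][:2])-S)@v).round(4)) for d in robot.tip_of(c,t) if abs(d['xyz'][0]-.7)<.15 and d['xyz'][1]<.1])
print('tcp',(o['position'][:2]-S)@u,(o['position'][:2]-S)@v)
rel([*(S+u*.05),.061],pose(20,28))
E
python3 - <<'E'
exec(open('look.py').read())
a=s['img'][110:310,280:480];b=w['img'][160:320,190:350]
cv2.imwrite('pics/i.png',cv2.cvtColor(cv2.hconcat([cv2.resize(a,(400,400)),cv2.resize(b,(400,400))]),cv2.COLOR_RGB2BGR))
E
```

```text
[ 0.72742585 -0.07222923  0.06037492] [ 2.76392077  1.86884839 -1.85524941] 7.3333
s mould [(0.78, array([ 0.681, -0.088,  0.03 ]), np.float64(0.0582), np.float64(0.0016))]
s push_height [(0.77, array([ 0.681, -0.088,  0.041]), np.float64(0.0577), np.float64(0.0011))]
s seat [(0.71, array([ 0.624, -0.11 ,  0.023]), np.float64(-0.0026), np.float64(0.0002))]
s foot [(0.65, array([ 0.626, -0.11 ,  0.13 ]), np.float64(-0.0009), np.float64(-0.0006))]
s knob [(0.94, array([ 0.63 , -0.107,  0.276]), np.float64(0.0032), np.float64(0.0005))]
w mould [(0.73, array([ 0.681, -0.085,  0.03 ]), np.float64(0.0594), np.float64(0.0044))]
w push_height []
w seat [(0.56, array([ 0.628, -0.11 ,  0.024]), np.float64(0.0004), np.float64(-0.0008))]
w foot []
w knob [(0.64, array([ 0.625, -0.106,  0.277]), np.float64(-0.0009), np.float64(0.0037))]
tcp 0.10694575879149415 0.00021260572554695288
rel [-50.7   0.2  25.9] [ 0.02 -0.04  0.03]
```

View pics/i.png

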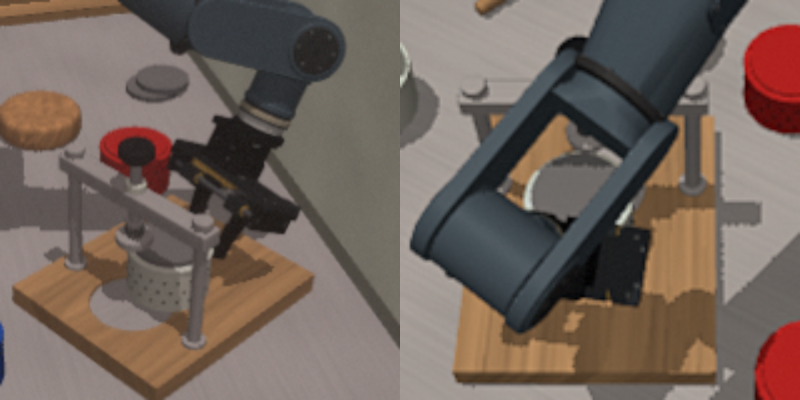

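Emit:
move_arm --series "-2.6 0.2 1.4 0 0 0;-5.3 0.4 2.8 0 0 0;-7.9 0.6 4.2 0 0 0;-10.6 0.8 5.6 0 0 0;-13.2 1 7 0 0 0;-15.9 1.2 8.4 0 0 0;-18.5 1.4 9.8 0 0 0;-21.2 1.5 11.2 0 0 0"

```text
time: 8.6
position: [0.7056, -0.0819, 0.0607]
tool_rot: [0.956, 0.169, -0.237, 0.042]
ft_force: [3.6, 2.5, 1.2]
grip_width: 0.0547
grip_force: 2.2
```

Emit:
move_arm --series "-2.6 0 1.4 0 0 0;-5.3 0 2.8 0 0 0;-7.9 0 4.2 0 0 0;-10.6 0 5.6 0 0 0;-13.2 0 7 0 0 0;-15.9 0 8.4 0 0 0;-17.7 0 9.4 0 0 0;-17.7 0 9.4 0 0 0"

```text
time: 9.27
position: [0.6851, -0.0889, 0.0596]
tool_rot: [0.955, 0.169, -0.239, 0.042]
ft_force: [1.4, 0.6, -2.0]
grip_width: 0.0549
grip_force: 1.3
```

```bash
python3 look.py
```

```text
[ 0.68513282 -0.08891705  0.05956501] [ 1.3785805   0.5555512  -1.95544329] 9.2667
s mould [(0.87, array([ 0.644, -0.1  ,  0.029]), np.float64(0.0191), np.float64(0.0024)), (0.3, array([ 0.627, -0.11 ,  0.131]), np.float64(-0.0002), np.float64(-0.0008))]
s push_height [(0.66, array([ 0.649, -0.416, -0.002]), np.float64(-0.0845), np.float64(-0.2959))]
s seat [(0.89, array([ 0.627, -0.111,  0.019]), np.float64(-0.0007), np.float64(-0.0022))]
s foot [(0.74, array([ 0.626, -0.109,  0.131]), np.float64(-0.0007), np.float64(0.0001))]
s knob [(0.82, array([ 0.63 , -0.107,  0.275]), np.float64(0.0038), np.float64(0.001))]
w mould [(0.65, array([ 0.646, -0.102,  0.028]), np.float64(0.0204), np.float64(-0.0004))]
w push_height []
w seat []
w foot [(0.59, array([ 0.625, -0.11 ,  0.128]), np.float64(-0.0022), np.float64(-0.0))]
w knob [(0.81, array([ 0.625, -0.108,  0.276]), np.float64(-0.0019), np.float64(0.0017))]
tcp 0.061495816912373276 -0.0010067470958547585
rel [-11.7  -1.2   5.1] [ 0.01 -0.02  0.04]
```

Emit:
move_arm --series "-1.3 0 0.7 0 0 0;-2.6 0 1.4 0 0 0;-3.9 0 2.1 0 0 0;-5.2 0 2.8 0 0 0;-6.5 0 3.4 0 0 0;-7.8 0 4.1 0 0 0;-8.8 0 4.7 0 0 0;-8.8 0 4.7 0 0 0"

```text
time: 10.53
position: [0.6769, -0.0921, 0.0601]
tool_rot: [0.956, 0.169, -0.238, 0.042]
ft_force: [0.4, 0.8, -4.3]
grip_width: 0.055
grip_force: 0.9
```

```bash
python3 look.py | grep -v -e knob -e foot
```

```text
[ 0.67692093 -0.09214074  0.06006459] [ 0.37880034  0.81648304 -4.30327507] 10.5333
s mould [(0.64, array([ 0.636, -0.108,  0.029]), np.float64(0.0094), np.float64(-0.002))]
s push_height [(0.71, array([ 0.639, -0.104,  0.044]), np.float64(0.0127), np.float64(0.0011))]
s seat [(0.9, array([ 0.628, -0.111,  0.021]), np.float64(0.0005), np.float64(-0.0027))]
w mould [(0.58, array([ 0.635, -0.106,  0.032]), np.float64(0.0084), np.float64(0.0007))]
w push_height []
w seat []
tcp 0.05267661479177345 -0.0012279721770187162
rel [-3.1 -1.2  0.7] [ 0.02 -0.06  0.04]
```

Emit:
move_arm --series "-0.6 0 0.3 0 0 0;-1.2 0 0.6 0 0 0;-1.8 0 0.9 0 0 0;-2.4 0 1.2 0 0 0;-3 0 1.6 0 0 0;-3.6 0 1.9 0 0 0;-4.2 0 2.2 0 0 0;-4.8 0 2.5 0 0 0"

```text
time: 11.8
position: [0.6722, -0.094, 0.0602]
tool_rot: [0.956, 0.169, -0.238, 0.042]
ft_force: [1.4, 1.4, -3.6]
grip_width: 0.0552
grip_force: 1.1
```

```bash
python3 look.py | grep -v -e knob -e foot
```

```text
[ 0.67217011 -0.09401932  0.06017062] [ 1.39193189  1.42639665 -3.60595464] 11.8
s mould [(0.84, array([ 0.631, -0.108,  0.031]), np.float64(0.0041), np.float64(-0.0001))]
s push_height [(0.84, array([ 0.631, -0.11 ,  0.042]), np.float64(0.003), np.float64(-0.0023))]
s seat [(0.66, array([ 0.63 , -0.113,  0.022]), np.float64(0.001), np.float64(-0.0047))]
w mould [(0.64, array([ 0.626, -0.109,  0.13 ]), np.float64(-0.0004), np.float64(0.0003)), (0.56, array([ 0.634, -0.107,  0.029]), np.float64(0.0068), np.float64(-0.0002))]
w push_height []
w seat []
tcp 0.04756980064172928 -0.001368719991969503
rel [ 1.7 -1.2 -1.8] [ 0.02 -0.06  0.04]
```

Still at bed level, about 4 mm to go.

Emit:
move_arm --series "-0.4 0 0.2 0 0 0;-0.9 0 0.5 0 0 0;-1.3 0 0.7 0 0 0;-1.8 0 0.9 0 0 0;-2.2 0 1.2 0 0 0;-2.6 0 1.4 0 0 0"

```text
time: 12.9
position: [0.6694, -0.095, 0.0602]
tool_rot: [0.956, 0.169, -0.238, 0.042]
ft_force: [2.2, 1.0, -4.1]
grip_width: 0.055
grip_force: 1.0
```

```bash
python3 look.py | grep -v -e knob -e foot
```

```text
[ 0.66939066 -0.0949695   0.06016611] [ 2.19246899  0.99370344 -4.13926678] 12.9
s mould [(0.92, array([ 0.628, -0.109,  0.028]), np.float64(0.0013), np.float64(-0.0))]
s push_height [(0.86, array([ 0.628, -0.11 ,  0.041]), np.float64(0.0006), np.float64(-0.0014))]
s seat []
w mould [(0.55, array([ 0.632, -0.108,  0.029]), np.float64(0.0047), np.float64(-0.0009))]
w push_height []
w seat []
tcp 0.0446329896717028 -0.0013111630010740896
rel [ 4.3 -1.2 -3.2] [ 0.02 -0.07  0.04]
```

Emit:
move_arm --series "-0.4 0 0.2 0 0 0;-0.8 0 0.4 0 0 0;-1.2 0 0.6 0 0 0;-1.6 0 0.8 0 0 0;-2 0 1.0 0 0 0;-2.3 0 1.2 0 0 0"

```text
time: 14.0
position: [0.6674, -0.0956, 0.0603]
tool_rot: [0.956, 0.169, -0.237, 0.042]
ft_force: [2.5, 2.1, -2.6]
grip_width: 0.0549
grip_force: 1.9
```

```bash
python3 look.py | grep -v -e knob -e foot
```

```text
[ 0.66742933 -0.0955663   0.06029322] [ 2.46694122  2.10976272 -2.57021747] 14.0
s mould [(0.65, array([ 0.624, -0.108,  0.027]), np.float64(-0.0023), np.float64(0.002))]
s push_height []
s seat [(0.59, array([ 0.629, -0.107,  0.273]), np.float64(0.0025), np.float64(0.0012))]
w mould [(0.53, array([ 0.627, -0.107,  0.024]), np.float64(0.0008), np.float64(0.0023))]
w push_height []
w seat []
tcp 0.04258582302290437 -0.0012012926557953307
rel [ 6.4 -1.3 -4.2] [ 0.03 -0.1   0.04]
```

Run:
```python
exec(open('look.py').read())
a=s['img'][190:290,290:410];b=w['img'][190:290,215:315]
cv2.imwrite('pics/j.png',cv2.cvtColor(cv2.hconcat([cv2.resize(a,(480,400),interpolation=2),cv2.resize(b,(320,400)[:1]+(400,),interpolation=2)]),cv2.COLOR_RGB2BGR))
```

```text
[ 0.66727655 -0.09570009  0.06029968] [ 3.92424309  2.99052793 -3.07791464] 14.6
s mould [(0.62, array([ 0.626, -0.108,  0.026]), np.float64(-0.0003), np.float64(0.0013))]
s push_height [(0.75, array([ 0.628, -0.108,  0.042]), np.float64(0.0016), np.float64(-0.0))]
s seat []
s foot [(0.73, array([ 0.628, -0.107,  0.128]), np.float64(0.0011), np.float64(0.0013))]
s knob [(0.63, array([ 0.628, -0.107,  0.275]), np.float64(0.0015), np.float64(0.0019))]
w mould [(0.68, array([ 0.625, -0.108,  0.028]), np.float64(-0.0015), np.float64(0.002))]
w push_height []
w seat [(0.41, array([ 0.646, -0.414, -0.002]), np.float64(-0.0869), np.float64(-0.2935))]
w foot [(0.7, array([ 0.626, -0.11 ,  0.132]), np.float64(-0.0013), np.float64(-0.0001))]
w knob [(0.71, array([ 0.626, -0.109,  0.275]), np.float64(-0.0012), np.float64(0.0006))]
tcp 0.04239649751696807 -0.0012747722710276506
rel [ 6.5 -1.3 -4.2] [ 0.03 -0.09  0.04]
```

View pics/j.png

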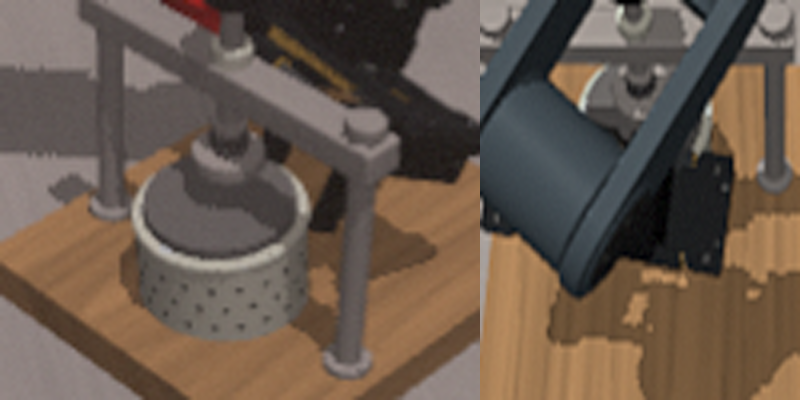

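Run:
```python
from h import *
s=robot.camera('side')
for ctr,z,r in [((.627,-.109),.1,.058),((.627,-.109),.093,.058),((.627,-.109),.03,.056),((.627,-.109),.03,.0575)]:
    q=(proj(s,[[ctr[0]+r*np.cos(t),ctr[1]+r*np.sin(t),z] for t in np.linspace(0,6.28,300)])-[290,190])*4
    print(z,r,q.min(0).round(),q.max(0).round(),'y at left',q[q[:,0].argmin(),1].round())
```

```text
0.1 0.058 [135. 147.] [314. 258.] y at left 200.0
0.093 0.058 [135. 155.] [313. 266.] y at left 209.0
0.03 0.056 [138. 230.] [306. 339.] y at left 283.0
0.03 0.0575 [136. 229.] [308. 341.] y at left 283.0
```

Run:
```python
from h import *
s=robot.camera('side')
im=s['img'].astype(int); old=cv2.imread('pics/b.png')[:,:,::-1].astype(int)
for name,I,c in(('now',im,346),('start',old,385)):
    print(name,[(y,tuple(I[y,c-2:c+3].mean(0).astype(int))) for y in range(225,280)])
for ctr in((.627,-.109),(.747,-.065)):
  for z,r in((.1,.058),(.093,.058),(.03,.056)):
    print(ctr,z,proj(s,[[ctr[0]+r*np.cos(t),ctr[1]+r*np.sin(t),z] for t in np.linspace(0,6.28,300)]).max(0).round(1))
```

```text
now [(225, (np.int64(56), np.int64(50), np.int64(49))), (226, (np.int64(54), np.int64(48), np.int64(46))), (227, (np.int64(60), np.int64(53), np.int64(53))), (228, (np.int64(62), np.int64(55), np.int64(54))), (229, (np.int64(93), np.int64(85), np.int64(83))), (230, (np.int64(126), np.int64(115), np.int64(112))), (231, (np.int64(141), np.int64(130), np.int64(126))), (232, (np.int64(126), np.int64(116), np.int64(113))), (233, (np.int64(104), np.int64(95), np.int64(92))), (234, (np.int64(98), np.int64(89), np.int64(88))), (235, (np.int64(88), np.int64(81), np.int64(78))), (236, (np.int64(72), np.int64(66), np.int64(64))), (237, (np.int64(68), np.int64(62), np.int64(61))), (238, (np.int64(68), np.int64(62), np.int64(60))), (239, (np.int64(68), np.int64(63), np.int64(61))), (240, (np.int64(68), np.int64(63), np.int64(61))), (241, (np.int64(68), np.int64(62), np.int64(60))), (242, (np.int64(89), np.int64(82), np.int64(81))), (243, (np.int64(100), np.int64(93), np.int64(91))), (244, (np.int64(100), np.int64(91), np.int64(91))), (245, (np.int64(100), np.int64(92), np.int64(92))), (246, (np.i
[... 4229 characters left out ...]
.int64(75))), (271, (np.int64(144), np.int64(106), np.int64(75))), (272, (np.int64(143), np.int64(105), np.int64(73))), (273, (np.int64(145), np.int64(107), np.int64(75))), (274, (np.int64(144), np.int64(106), np.int64(74))), (275, (np.int64(147), np.int64(108), np.int64(76))), (276, (np.int64(147), np.int64(109), np.int64(76))), (277, (np.int64(148), np.int64(109), np.int64(77))), (278, (np.int64(149), np.int64(111), np.int64(79))), (279, (np.int64(150), np.int64(111), np.int64(79)))]
(0.627, -0.109) 0.1 [368.5 254.4]
(0.627, -0.109) 0.093 [368.3 256.5]
(0.627, -0.109) 0.03 [366.4 274.8]
(0.747, -0.065) 0.1 [405.6 236.9]
(0.747, -0.065) 0.093 [405.4 239. ]
(0.747, -0.065) 0.03 [402.6 256.9]
```

The rim-to-bed height in the side image is 17.7 px, against 19 px at the start, so the mould has dropped into the seat. I'll back off and confirm.

Emit:
move_arm --series "1 0 -0.5 0 0 0;4 0 -2 0 0 0;12 0 -6 0 0 0;30 0 -16 0 0 0;55 0 -29 0 0 0;80 0 -43 0 0 0;106 0 -56 0 0 0;106 0 -56 0 0 0"

```text
time: 15.97
position: [0.7818, -0.0534, 0.0571]
tool_rot: [0.955, 0.17, -0.238, 0.043]
ft_force: [-1.4, 0.3, -3.4]
grip_width: 0.0547
grip_force: 0.0
```

Run:
```python
exec(open('look.py').read())
I=s['img'].astype(int);print([(y,int(I[y,344:349,0].mean()),int(I[y,344:349,2].mean())) for y in range(250,279)])
a=s['img'][190:290,290:410];b=w['img'][170:290,205:325]
cv2.imwrite('pics/m.png',cv2.cvtColor(cv2.hconcat([cv2.resize(a,(480,400),interpolation=2),cv2.resize(b,(320,400),interpolation=2)]),cv2.COLOR_RGB2BGR))
```

```text
[ 0.78180811 -0.05335281  0.05712639] [-1.43218534  0.26527906 -3.42344122] 15.9667
s mould [(0.89, array([ 0.625, -0.108,  0.024]), np.float64(-0.0016), np.float64(0.0011))]
s push_height [(0.79, array([ 0.626, -0.108,  0.032]), np.float64(-0.0009), np.float64(0.0016))]
s seat []
s foot [(0.64, array([ 0.63 , -0.109,  0.129]), np.float64(0.0024), np.float64(-0.0008))]
s knob [(0.58, array([ 0.63 , -0.106,  0.278]), np.float64(0.0039), np.float64(0.0022))]
w mould [(0.62, array([ 0.622, -0.109,  0.021]), np.float64(-0.0046), np.float64(0.0017))]
w push_height [(0.41, array([ 0.628, -0.114,  0.04 ]), np.float64(-0.0002), np.float64(-0.0049)), (0.26, array([ 0.625, -0.108,  0.001]), np.float64(-0.0014), np.float64(0.0011))]
w seat []
w foot []
w knob [(0.65, array([ 0.626, -0.106,  0.275]), np.float64(-0.0), np.float64(0.0037))]
tcp 0.16450454365149889 -0.0006454015224531279
rel [-98.9  -1.5  52.1] [ 0.02 -0.07  0.01]
[(250, 104, 93), (251, 103, 93), (252, 84, 76), (253, 73, 65), (254, 131, 116), (255, 174, 156), (256, 171, 156), (257, 136, 121), (258, 115, 99), (259, 118, 103), (260, 126, 110), (261, 129, 112), (262, 121, 105), (263, 123, 107), (264, 127, 110), (265, 128, 111), (266, 128, 112), (267, 110, 95), (268, 123, 108), (269, 128, 111), (270, 128, 113), (271, 125, 109), (272, 121, 106), (273, 127, 111), (274, 128, 112), (275, 139, 88), (276, 145, 77), (277, 148, 76), (278, 147, 76)]
```

View pics/m.png

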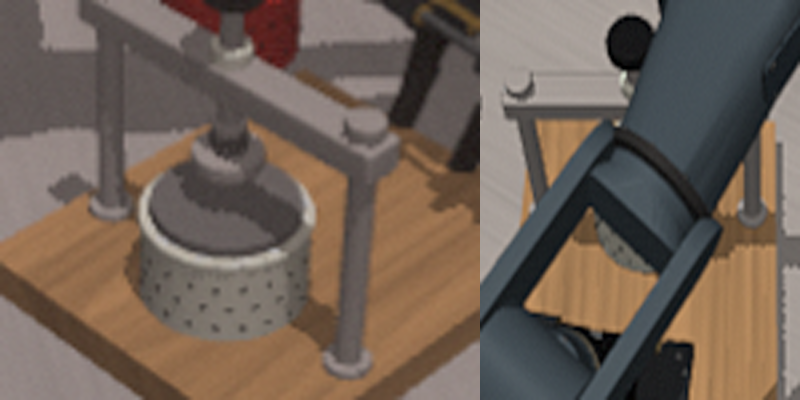

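The mould sits level in the seat, with its bottom edge at the hole's rim. Next I'll raise the tool and bring it upright over the knob.

Run:
```python
from k2 import *
rel([.782,-.053,.30],pose(20,28)); rel([.76,-.06,.38],pose(20,0))
R28=Ro.from_quat(robot.get_obs()['tool_rot']).as_matrix()
q=np.array(robot.get_obs()['q'])
for p,l in(([.782,-.053,.30],28),([.74,-.065,.38],10),([.6275,-.108,.38],0),([.6275,-.108,.28],0)):
    q,e=ik(np.array(p),pose(20,l),q);print(p,q.round(2),e)
```

```text
rel [-109.4   -1.  -212.9] [ 0.02 -0.07  0.01]
rel [-167.2   -1.9 -272.8] [2.000e-02 2.793e+01 2.000e-02]
[0.782, -0.053, 0.3] [-0.12  1.04  0.22 -0.29  2.3   0.95] 0.0008639970757063185
[0.74, -0.065, 0.38] [-0.2   0.7   0.65 -0.1   1.93  1.  ] 2.8231471719618975e-10
[0.6275, -0.108, 0.38] [-0.35  0.41  1.16 -0.    1.58  0.88] 4.543758538547601e-12
[0.6275, -0.108, 0.28] [-0.35  0.48  1.31 -0.    1.35  0.88] 3.682923955928281e-10
```

Emit:
move_arm --series "-17 0 -34 0 0 0;-34 0 -68 0 2 0;-51 0 -102 0 6 0;-70 0 -136 0 12 0;-95 0 -170 0 18 0;-120 0 -205 0 24 0;-145 0 -240 0 28 0;-167 0 -272 0 28 0" --jaw 0 --newtons 5

```text
time: 17.23
position: [0.7565, -0.0625, 0.382]
tool_rot: [0.985, 0.173, 0.001, -0.0]
ft_force: [0.2, 0.3, -3.2]
grip_width: 0.0097
grip_force: 0.0
```

Run:
```python
from h import *
print(robot.get_obs()['position']);rel([.6275,-.108,.375],pose(20,0))
```

```text
[ 0.756499   -0.06252793  0.38200169]
rel [-136.8   -1.2    6.8] [-0.01 -0.08 -0.07]
```

Emit:
move_arm --series "-35 0 2 0 0 0;-70 0 4 0 0 0;-105 -1 6 0 0 0;-130 -1 7 0 0 0;-137 -1 7 0 0 0;-137 -1 30 0 0 0;-137 -1 50 0 0 0;-137 -1 50 0 0 0"

```text
time: 17.9
position: [0.6296, -0.1068, 0.3241]
tool_rot: [0.985, 0.174, -0.003, -0.002]
ft_force: [-1.4, 0.1, -3.1]
grip_width: 0.0004
grip_force: 0.0
```

Run:
```python
exec(open('look.py').read())
print(o['grip_width'])
```

```text
[ 0.62959572 -0.10678011  0.3241497 ] [-1.41509362  0.12801712 -3.09775474] 17.9
s mould [(0.62, array([ 0.624, -0.108,  0.026]), np.float64(-0.0023), np.float64(0.0017))]
s push_height [(0.92, array([ 0.627, -0.11 ,  0.036]), np.float64(-0.0001), np.float64(-0.0005))]
s seat []
s foot []
s knob [(0.81, array([ 0.629, -0.106,  0.277]), np.float64(0.0024), np.float64(0.0019))]
w mould [(0.71, array([ 0.625, -0.107,  0.025]), np.float64(-0.0014), np.float64(0.0028))]
w push_height [(0.7, array([ 0.626, -0.112,  0.037]), np.float64(-0.0022), np.float64(-0.0025))]
w seat []
w foot [(0.72, array([ 0.625, -0.112,  0.131]), np.float64(-0.0028), np.float64(-0.0019))]
w knob []
tcp 0.0031983475789502053 0.0011984337404619986
rel [ 44.5  -0.4 267.4] [  0.04 -28.09   0.04]
0.0004402453831595389
```

Emit:
move_arm --series "0 0 10 0 0 0;0 0 14 0 0 0;0 0 14 0 0 0;0 0 14 0 0 0"

```text
time: 18.83
position: [0.6314, -0.1074, 0.3131]
tool_rot: [0.985, 0.174, -0.0, -0.001]
ft_force: [-0.6, -0.7, -2.3]
grip_width: 0.0009
grip_force: 0.0
```

Emit:
move_arm --series "0 0 0 0 0 0;0 0 0 0 0 0"

```text
time: 19.0
position: [0.632, -0.1076, 0.3142]
tool_rot: [0.985, 0.174, 0.001, 0.0]
ft_force: [0.5, -0.2, -2.4]
grip_width: 0.0005
grip_force: 0.0
```

Emit:
move_arm --series "0 0 2 0 0 0;0 0 4 0 0 0;0 0 6 0 0 0;0 0 8 0 0 0;0 0 10 0 0 0;0 0 12 0 0 0"

```text
time: 19.5
position: [0.6318, -0.1076, 0.3017]
tool_rot: [0.985, 0.174, 0.0, -0.0]
ft_force: [-0.0, -0.2, -2.0]
grip_width: 0.0003
grip_force: 0.0
```

Emit:
move_arm --series "0 0 2 0 0 0;0 0 4 0 0 0;0 0 6 0 0 0"

```text
time: 19.75
position: [0.6318, -0.1076, 0.2958]
tool_rot: [0.985, 0.174, 0.001, -0.0]
ft_force: [-1.6, -0.4, -2.1]
grip_width: 0.0004
grip_force: 0.0
```

Emit:
move_arm --series "0 0 2 0 0 0;0 0 4 0 0 0;0 0 6 0 0 0;0 0 8 0 0 0"

```text
time: 20.08
position: [0.6318, -0.1076, 0.2878]
tool_rot: [0.985, 0.174, 0.001, -0.0]
ft_force: [-0.5, -0.1, -2.6]
grip_width: 0.0006
grip_force: 0.0
```

Emit:
move_arm --series "0 0 2 0 0 0;0 0 4 0 0 0;0 0 6 0 0 0;0 0 8 0 0 0"

```text
time: 20.42
position: [0.6318, -0.1076, 0.2798]
tool_rot: [0.985, 0.174, 0.001, -0.0]
ft_force: [-0.4, 0.2, -3.3]
grip_width: 0.0005
grip_force: 0.0
```

Run:
```python
exec(open('look.py').read())
a=s['img'][130:280,270:420]
b=w['img'][130:280,190:340]
cv2.imwrite('pics/n.png',cv2.cvtColor(cv2.hconcat([cv2.resize(x,(400,400),interpolation=2) for x in(a,b)]),cv2.COLOR_RGB2BGR))
```

```text
[ 0.63181903 -0.10755856  0.27982068] [-0.41900716  0.18510858 -3.34790713] 20.4167
s mould [(0.86, array([ 0.626, -0.109,  0.021]), np.float64(-0.0007), np.float64(0.0007))]
s push_height [(0.87, array([ 0.629, -0.108,  0.034]), np.float64(0.0021), np.float64(-0.0002))]
s seat [(0.6, array([ 0.625, -0.107,  0.026]), np.float64(-0.001), np.float64(0.0024))]
s foot [(0.61, array([ 0.629, -0.112,  0.13 ]), np.float64(0.0006), np.float64(-0.0035)), (0.58, array([ 0.627, -0.11 , -0.001]), np.float64(-0.0002), np.float64(-0.0006))]
s knob [(0.76, array([ 0.631, -0.106,  0.277]), np.float64(0.0044), np.float64(0.0015))]
w mould [(0.62, array([ 0.625, -0.109,  0.024]), np.float64(-0.0016), np.float64(0.0006))]
w push_height [(0.77, array([ 0.627, -0.112,  0.039]), np.float64(-0.0009), np.float64(-0.0028))]
w seat []
w foot [(0.63, array([ 0.626, -0.111,  0.131]), np.float64(-0.002), np.float64(-0.0016))]
w knob [(0.8, array([ 0.626, -0.107,  0.276]), np.float64(-0.0004), np.float64(0.0023))]
tcp 0.005021427405755536 -0.00029336024398677067
rel [ 44.7  -0.3 219.2] [ 2.000e-02 -2.807e+01  4.000e-02]
```

View pics/n.png

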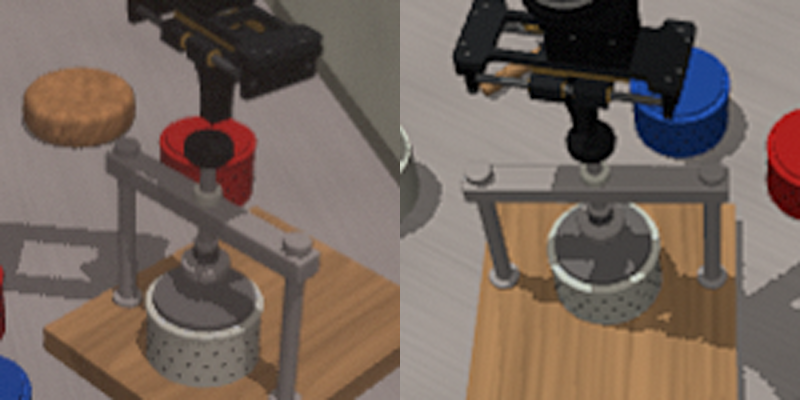

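The tips are just above the knob and the ram hasn't moved yet, so I'll keep going down gently.

Emit:
move_arm --series "0 0 1.5 0 0 0;0 0 3 0 0 0;0 0 4 0 0 0"

```text
time: 21.27
position: [0.6317, -0.1075, 0.2757]
tool_rot: [0.985, 0.174, 0.0, -0.0]
ft_force: [-0.2, -0.4, -3.0]
grip_width: 0.0001
grip_force: 0.0
```

Emit:
move_arm --series "0 0 1.5 0 0 0;0 0 3 0 0 0;0 0 4 0 0 0"

```text
time: 21.52
position: [0.6317, -0.1075, 0.2717]
tool_rot: [0.985, 0.174, 0.0, -0.0]
ft_force: [0.0, -0.1, -2.8]
grip_width: 0.0004
grip_force: 0.0
```

Emit:
move_arm --series "0 0 1.5 0 0 0;0 0 3 0 0 0;0 0 4 0 0 0"

```text
time: 21.77
position: [0.6318, -0.1075, 0.2678]
tool_rot: [0.985, 0.174, 0.0, -0.0]
ft_force: [-0.3, 0.4, -3.0]
grip_width: 0.0006
grip_force: 0.0
```

```bash
python3 look.py | grep -e knob -e foot
```

```text
s foot [(0.59, array([ 0.626, -0.109,  0.13 ]), np.float64(-0.0012), np.float64(0.0))]
s knob [(0.9, array([ 0.628, -0.109,  0.277]), np.float64(0.0008), np.float64(-0.0003))]
w foot [(0.64, array([ 0.626, -0.11 ,  0.129]), np.float64(-0.0011), np.float64(-0.0006))]
w knob [(0.58, array([ 0.626, -0.109,  0.276]), np.float64(-0.0006), np.float64(0.0004))]
```

Run:
```python
from h import *
s=robot.camera('side');w=robot.camera('scene')
for z in(.258,.27,.28,.29,.30): print(z,proj(s,[.632,-.1075,z])[0].round(1),proj(w,[.632,-.1075,z])[0].round(1))
print('knob',proj(s,[.627,-.109,.276]),proj(w,[.627,-.109,.276]))
I=s['img'].astype(int).sum(2)
print('side grid rows 160-195 now');
for y in range(160,200): print(y,' '.join('%3d'%v for v in I[y,334:364:2]))
```

```text
0.258 [349.5 188. ] [261.2 186.1]
0.27 [349.7 183.8] [260.8 183.1]
0.28 [349.8 180.2] [260.4 180.5]
0.29 [349.9 176.6] [260.1 178. ]
0.3 [350. 173.] [259.7 175.3]
knob [[347.92900234 182.21005913]] [[261.17573875 179.88025467]]
side grid rows 160-195 now
160 402 400 403 396 401 102  86 101  90  97 160 173 136  94  83
161 405 404 404 408 408 129  79  87  82  80 120 129 144  85  81
162 398 412 399 406 407 172  92  84  85  97  91 113 150  98  80
163 404 407 411 405 404 208  95  77  92  75  71 100 130 100  78
164 402 410 412 411 407 202  99  90  87  91  82  86 176  89  90
165 405 401 412 404 408 255  88  90  90  89  86  92 280  87  82
166 410 403 403 414 410 290  80  82  84  89  85  89 335  83  81
167 401 408 403 405 405 339  91  95  80  95  81  95 373  92  99
168 406 405 410 403 412 382  94  82  90  96  98 105 416  92  84
169 409 409 403 410 407 385 104  96  87  78  77 106 405 103  91
170 410 402 402 412 412 381  85  94  83  81  89 144 406  98  97
171 413 407 403 410 406 385  85  88  83  79  81 168 410 211  90
172 408 400 400 410 409 375  82  93  91  85  81 166 411 357 250
173 412 409 3
[... 1014 characters left out ...]
 169 209 210 139  90 111 102  90  98 103  90 122 226 219 179
190 140 166 208 198  93  94  91  86  92  95 103 200 211 170 156
191 135 146 169 190 122  95  98 103  99  98 137 205 178 160 151
192 146 144 145 157 149 115 104  89  91 116 143 175 158 153 161
193 220 141 135 146 146 140 176 174 159 136 153 159 162 158 146
194 268 218 143 153 156 165 208 231 218 162 162 169 168 170 145
195 262 261 215 153 163 169 217 229 209 167 171 174 158 166 149
196 259 245 251 190 158 173 216 224 208 174 172 173 134 165 163
197 254 256 248 233 194 175 213 226 209 144 170 164 149 161 146
198 252 257 260 251 245 217 210 231 214 157 153 168 164 162 155
199 257 252 257 247 267 279 220 229 208 270 167 175 166 150 167
```

The tool is about 36 mm shorter than specified, and the push contact offset says the same, so contact should come near TCP z = 0.262.

Emit:
move_arm --series "0 0 1 0 0 0;0 0 2 0 0 0;0 0 3 0 0 0"

```text
time: 22.72
position: [0.6318, -0.1075, 0.2649]
tool_rot: [0.985, 0.174, 0.001, -0.0]
ft_force: [-0.0, 0.5, -1.8]
grip_width: 0.0006
grip_force: 0.0
```

Emit:
move_arm --series "0 0 1 0 0 0;0 0 2 0 0 0;0 0 3 0 0 0"

```text
time: 22.97
position: [0.6318, -0.1075, 0.2618]
tool_rot: [0.985, 0.174, 0.001, -0.0]
ft_force: [-1.1, -1.0, -2.7]
grip_width: 0.0005
grip_force: 0.0
```

Emit:
move_arm --series "0 0 1 0 0 0;0 0 2 0 0 0;0 0 3 0 0 0"

```text
time: 23.22
position: [0.6319, -0.1076, 0.2593]
tool_rot: [0.985, 0.174, 0.001, -0.0]
ft_force: [-1.0, 0.9, 2.0]
grip_width: 0.0002
grip_force: 2.3
```

Emit:
move_arm --series "0 0 1 0 0 0;0 0 2 0 0 0;0 0 3 0 0 0"

```text
time: 23.47
position: [0.6319, -0.1076, 0.2567]
tool_rot: [0.985, 0.174, 0.001, 0.0]
ft_force: [-1.8, 0.4, 2.2]
grip_width: 0.0007
grip_force: 2.3
```

Emit:
move_arm --series "0 0 1 0 0 0;0 0 2 0 0 0;0 0 3 0 0 0;0 0 4 0 0 0;0 0 5 0 0 0;0 0 6 0 0 0;0 0 7 0 0 0;0 0 8 0 0 0"

```text
time: 24.13
position: [0.6319, -0.1076, 0.2479]
tool_rot: [0.985, 0.174, 0.001, -0.0]
ft_force: [-1.3, 1.2, 2.2]
grip_width: 0.0004
grip_force: 2.3
```

```bash
python3 look.py | grep -v -e push -e seat
python3 - <<'E'
from h import *
s=robot.camera('side');I=s['img'].astype(int).sum(2)
for y in range(215,262): print(y,' '.join('%3d'%v for v in I[y,336:362:2]))
E
```

```text
[ 0.63189422 -0.107556    0.24787849] [-1.33277965  1.22705668  2.21953145] 24.1333
s mould [(0.9, array([ 0.622, -0.109,  0.024]), np.float64(-0.005), np.float64(0.0015))]
s foot [(0.56, array([ 0.625, -0.109,  0.119]), np.float64(-0.0016), np.float64(0.0004))]
s knob [(0.94, array([ 0.631, -0.108,  0.266]), np.float64(0.004), np.float64(-0.0008))]
w mould [(0.57, array([ 0.624, -0.109,  0.021]), np.float64(-0.0025), np.float64(0.0009))]
w foot [(0.48, array([ 0.627, -0.107,  0.12 ]), np.float64(0.0007), np.float64(0.0022))]
w knob [(0.65, array([ 0.627, -0.109,  0.263]), np.float64(-0.0002), np.float64(-0.0002))]
tcp 0.005092957029490633 -0.00031666505514569047
rel [ 44.8  -0.2 186.7] [  0.   -28.05   0.04]
215 410 404 399 399 265 208 212 209 227 221 238 384 404
216 402 409 402 406 276 207 206 212 214 211 221 293 394
217 401 403 402 393 276 218 209 221 212 216 223 242 309
218 413 401 404 392 275 228 218 220 212 213 231 224 245
219 399 399 405 400 268 226 227 242 222 212 223 225 230
220 406 401 409 379 249 233 227 256 288 208 217 222 234
221 408 404 383 353 228 230 230 265 319 283 2
[... 1550 characters left out ...]
 281 285 288 284 283 229 169
250 221 260 279 279 278 280 283 281 281 283 267 208 189
251 179 202 233 253 279 287 283 273 256 234 219 213 267
252 352 188 186 213 226 230 241 229 217 205 233 467 321
253 482 427 300 193 196 199 202 199 213 320 457 526 458
254 511 513 470 441 377 373 323 399 447 481 464 491 397
255 393 470 511 517 488 490 486 503 524 509 433 400 307
256 293 352 407 435 431 495 500 438 442 412 347 320 316
257 303 293 299 327 343 391 391 334 353 330 301 340 326
258 292 290 291 299 306 311 320 342 313 347 339 353 337
259 307 298 303 334 302 306 336 358 342 346 353 343 340
260 320 315 326 341 336 337 359 359 354 355 324 349 339
261 303 297 334 337 344 350 358 336 358 356 320 338 327
```

Emit:
move_arm --series "0 0 0.8 0 0 0;0 0 1.6 0 0 0;0 0 2.4 0 0 0;0 0 3.2 0 0 0;0 0 4 0 0 0;0 0 4.8 0 0 0;0 0 5.6 0 0 0;0 0 6 0 0 0"

```text
time: 25.45
position: [0.6319, -0.1075, 0.2419]
tool_rot: [0.985, 0.174, 0.001, -0.0]
ft_force: [-2.1, 0.1, 1.9]
grip_width: 0.0007
grip_force: 2.3
```

Emit:
move_arm --series "0 0 0.5 0 0 0;0 0 1 0 0 0;0 0 1.5 0 0 0"

```text
time: 25.7
position: [0.6319, -0.1076, 0.2405]
tool_rot: [0.985, 0.174, 0.001, -0.0]
ft_force: [-1.3, -0.8, 2.0]
grip_width: 0.0006
grip_force: 2.3
```

Emit:
move_arm --series "0 0 0.5 0 0 0;0 0 1 0 0 0;0 0 1.5 0 0 0"

```text
time: 25.95
position: [0.6319, -0.1075, 0.2389]
tool_rot: [0.985, 0.174, 0.001, -0.0]
ft_force: [-2.5, -0.1, 2.0]
grip_width: 0.0002
grip_force: 2.3
```

Emit:
move_arm --series "0 0 0.5 0 0 0;0 0 1 0 0 0"

```text
time: 26.12
position: [0.6319, -0.1076, 0.238]
tool_rot: [0.985, 0.174, 0.001, -0.0]
ft_force: [-2.4, 0.9, 1.9]
grip_width: 0.0005
grip_force: 2.3
```

Emit:
move_arm --series "0 0 0.5 0 0 0;0 0 1 0 0 0"

```text
time: 26.28
position: [0.6319, -0.1075, 0.237]
tool_rot: [0.985, 0.174, 0.001, -0.0]
ft_force: [-1.7, -0.1, 2.1]
grip_width: 0.0004
grip_force: 2.3
```

Emit:
move_arm --series "0 0 0.5 0 0 0;0 0 1 0 0 0"

```text
time: 26.45
position: [0.6319, -0.1076, 0.236]
tool_rot: [0.985, 0.174, 0.001, -0.0]
ft_force: [-1.3, 0.5, 2.4]
grip_width: 0.0005
grip_force: 2.3
```

Emit:
move_arm --series "0 0 0.4 0 0 0;0 0 0.8 0 0 0"

```text
time: 26.62
position: [0.6319, -0.1076, 0.2352]
tool_rot: [0.985, 0.174, 0.001, -0.0]
ft_force: [-0.8, 0.5, 1.4]
grip_width: 0.0006
grip_force: 2.3
```

Emit:
move_arm --series "0 0 0.4 0 0 0;0 0 0.8 0 0 0"

```text
time: 26.78
position: [0.6319, -0.1076, 0.2344]
tool_rot: [0.985, 0.174, 0.001, -0.0]
ft_force: [-1.3, 0.0, 1.1]
grip_width: 0.0004
grip_force: 2.3
```

Emit:
move_arm --series "0 0 0.4 0 0 0;0 0 0.8 0 0 0"

```text
time: 26.95
position: [0.6319, -0.1075, 0.2336]
tool_rot: [0.985, 0.174, 0.001, -0.0]
ft_force: [-2.4, 0.1, 1.6]
grip_width: -0.0
grip_force: 2.3
```

```bash
python3 look.py | grep -v -e push -e seat
python3 - <<'E'
from h import *
s=robot.camera('side');I=s['img'].astype(int).sum(2)
for y in range(230,257): print(y,' '.join('%3d'%v for v in I[y,336:362:2]))
E
```

```text
[ 0.63190126 -0.10753953  0.23357795] [-2.39364522  0.06517207  1.61306135] 26.95
s mould [(0.58, array([ 0.626, -0.106,  0.024]), np.float64(-0.0002), np.float64(0.0038))]
s foot [(0.61, array([ 0.628, -0.11 ,  0.106]), np.float64(0.0009), np.float64(-0.0013))]
s knob [(0.73, array([ 0.629, -0.109,  0.251]), np.float64(0.0019), np.float64(-0.0003)), (0.53, array([ 0.626, -0.106,  0.   ]), np.float64(-0.0002), np.float64(0.0029))]
w mould [(0.83, array([ 0.625, -0.108,  0.026]), np.float64(-0.0018), np.float64(0.0016)), (0.43, array([ 0.626, -0.109,  0.105]), np.float64(-0.0014), np.float64(0.0006))]
w foot [(0.68, array([ 0.626, -0.111,  0.105]), np.float64(-0.0014), np.float64(-0.0012))]
w knob [(0.82, array([ 0.627, -0.11 ,  0.25 ]), np.float64(-0.0006), np.float64(-0.0012))]
tcp 0.005105207980802029 -0.0003035995041270068
rel [ 44.7  -0.3 172.5] [ 1.000e-02 -2.806e+01  4.000e-02]
230 190 195 200 162 235 251 250 230 244 210 265 296 337
231 189 188 239 155 219 237 245 186 271 191 192 243 323
232 188 210 261 155 181 225 207 156 263 233 188 193 259
233 193 252 263 162 152 177 179 158
[... 608 characters left out ...]
 231 252 183 193 183 197 185
245 284 277 282 278 192 257 254 281 244 185 191 181 194
246 282 284 280 282 250 280 275 279 283 243 199 193 192
247 277 278 282 284 281 282 286 282 286 281 194 193 202
248 284 279 287 279 276 273 288 284 286 285 254 183 185
249 279 286 281 280 286 277 282 276 287 285 281 233 177
250 221 252 278 280 287 281 291 286 274 281 267 209 182
251 175 205 224 256 283 278 279 276 251 234 216 200 266
252 341 194 189 217 223 228 241 221 225 195 231 473 324
253 478 428 307 184 192 201 203 195 220 335 452 529 457
254 515 512 478 435 371 383 333 399 458 486 468 496 403
255 391 467 515 512 493 488 481 505 525 517 428 394 316
256 286 359 408 434 432 496 502 435 448 417 343 318 318
```

Emit:
move_arm --series "0 0 0.4 0 0 0;0 0 0.8 0 0 0"

```text
time: 27.77
position: [0.6319, -0.1076, 0.233]
tool_rot: [0.985, 0.174, 0.001, -0.0]
ft_force: [-1.7, 0.1, 2.0]
grip_width: 0.0007
grip_force: 2.3
```

Emit:
move_arm --series "0 0 0.4 0 0 0;0 0 0.8 0 0 0"

```text
time: 27.93
position: [0.6319, -0.1075, 0.2321]
tool_rot: [0.985, 0.174, 0.001, -0.0]
ft_force: [-1.8, 0.2, 1.9]
grip_width: 0.0006
grip_force: 2.3
```

Emit:
move_arm --series "0 0 0.4 0 0 0;0 0 0.8 0 0 0"

```text
time: 28.1
position: [0.6319, -0.1076, 0.2312]
tool_rot: [0.985, 0.174, 0.001, -0.0]
ft_force: [-1.2, -0.1, 2.1]
grip_width: 0.0003
grip_force: 2.3
```

Emit:
move_arm --series "0 0 0.4 0 0 0;0 0 0.8 0 0 0"

```text
time: 28.27
position: [0.6319, -0.1076, 0.2308]
tool_rot: [0.985, 0.174, 0.001, 0.0]
ft_force: [-2.3, 0.7, 5.5]
grip_width: 0.0007
grip_force: 3.8
```

Emit:
move_arm --series "0 0 0.4 0 0 0;0 0 0.8 0 0 0"

```text
time: 28.43
position: [0.632, -0.1076, 0.2305]
tool_rot: [0.985, 0.174, 0.001, 0.0]
ft_force: [-4.3, -1.1, 7.6]
grip_width: 0.0009
grip_force: 4.9
```

Emit:
move_arm --series "0 0 0.3 0 0 0;0 0 0.6 0 0 0"

```text
time: 28.6
position: [0.6319, -0.1075, 0.2303]
tool_rot: [0.985, 0.174, 0.001, 0.0]
ft_force: [-4.1, 0.6, 7.5]
grip_width: 0.0007
grip_force: 5.6
```

Emit:
move_arm --series "0 0 0.1 0 0 0;0 0 0.1 0 0 0;0 0 0.1 0 0 0;0 0 0.1 0 0 0"

```text
time: 28.93
position: [0.6319, -0.1075, 0.2303]
tool_rot: [0.985, 0.174, 0.001, 0.0]
ft_force: [-3.1, 0.7, 7.4]
grip_width: 0.0003
grip_force: 5.2
```

Emit:
move_arm --series "0 0 0.25 0 0 0;0 0 0.4 0 0 0;0 0 0.4 0 0 0;0 0 0.4 0 0 0"

```text
time: 29.27
position: [0.632, -0.1076, 0.2302]
tool_rot: [0.985, 0.174, 0.001, 0.0]
ft_force: [-4.4, 1.4, 9.2]
grip_width: 0.0006
grip_force: 5.7
```

About 7 N on the foot now. I'll lift straight up and check.

Emit:
move_arm --series "0 0 -1 0 0 0;0 0 -4 0 0 0;0 0 -12 0 0 0;0 0 -35 0 0 0;0 0 -70 0 0 0;0 0 -100 0 0 0;0 0 -100 0 0 0;0 0 -100 0 0 0"

```text
time: 29.93
position: [0.6329, -0.1079, 0.3301]
tool_rot: [0.985, 0.174, 0.003, 0.001]
ft_force: [-0.8, 0.8, -2.8]
grip_width: 0.0007
grip_force: 0.0
```

```bash
python3 look.py | grep -v -e push -e seat
```

```text
[ 0.63288661 -0.10785913  0.33011199] [-0.77055238  0.81399876 -2.81738018] 29.9333
s mould [(0.76, array([ 0.627, -0.108,  0.024]), np.float64(0.0003), np.float64(0.0008))]
s foot [(0.67, array([ 0.627, -0.109,  0.098]), np.float64(0.0), np.float64(0.0004)), (0.49, array([ 0.647, -0.417, -0.   ]), np.float64(-0.0867), np.float64(-0.2962))]
s knob [(0.56, array([ 0.629, -0.108,  0.247]), np.float64(0.0022), np.float64(0.0005)), (0.5, array([ 0.625, -0.106, -0.001]), np.float64(-0.0011), np.float64(0.0037))]
w mould [(0.88, array([ 0.623, -0.11 ,  0.024]), np.float64(-0.0039), np.float64(0.0004)), (0.29, array([ 0.625, -0.111,  0.1  ]), np.float64(-0.0021), np.float64(-0.0011))]
w foot [(0.57, array([ 0.626, -0.11 ,  0.101]), np.float64(-0.0013), np.float64(-0.0006))]
w knob [(0.95, array([ 0.626, -0.108,  0.245]), np.float64(-0.0012), np.float64(0.001))]
tcp 0.0059218705268330365 -0.0009408821558914561
rel [ 4.480e+01 -2.000e-01  2.673e+02] [  0.   -28.05   0.05]
```

The ram stayed down after release, the mould is seated, and the robot is clear.

```bash
python3 -c "
from rig import robot
print(robot.hand_in())"
```

```text
the job is handed in; nothing more can be done
None
```

I handed the job in: the mould looks fully home in the seat, the ram's foot bears on the follower at about 7 N (estimated from the arm's force readings before release), and the robot is clear; hand-in gave no verdict, I viewed 11 pictures (limit 10), and I did not re-measure the bystanders.

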